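# Put the ratchet away in the wide tool drawer

### The arm

A 7-joint arm with a two-finger parallel gripper is mounted at the origin on the work surface. World frame = base frame: x ahead of the robot, y to its left, z up, the work surface at z = 0. Lengths are in m, angles in degrees, forces in N, time in s.
With the tool pointing down it reaches from about 0.425 to 0.875 m from the base axis. Payload 8.4 kg.
Tool frame: the origin (TCP) lies midway between the tips of the shut fingers; the grasp point (between the pads) lies robot.hold_point_z behind it (robot.hold_point_z is the distance from the TCP to the grasp point, in m); z points along the fingers, x is the direction in which the jaws open and shut, and the axes are right-handed (so a half turn about z gives the same grasp; the last joint's range is limited). The gripper opens to 85 mm and grips with 20 to 120 N. Pads are 22 mm wide; open, the fingers measure 114 mm over their backs; the gripper's body (76 mm by 85 mm) begins 54 mm behind the grasp point. The pads swing forward as they close: fully open they stand 13 mm farther back than shut.
Start: joints at [-81.658, 19.091, 2.286, 83.961, -0.768, 76.965, -3.352], TCP at [0.158, 0.631, 0.208] pointing down, gripper open.
Joint ranges: [-147.57, 147.57], [-21.85, 119.76], [-74.77, 79.35], [14.55, 137.4], [-85.83, 265.84], [4.83, 119.75], [-152.11, 152.11]. Speed limits (degrees/s): [127.2, 127.2, 159.86, 159.86, 180, 180, 180].

### API

Orientations are given as [roll, pitch, yaw] about the fixed x, y, z axes, in that order (R = Rz(yaw) Ry(pitch) Rx(roll)).
In Python, from plant import robot gives the robot as it stands. The module is installed in compiled form; this text tells all that it offers.
- The arm moves only by the shell command python3 -m pendant 'ROWS' [OPENING] [FORCE]. ROWS is JSON, a list of rows, each a list of 6 numbers: the shift along the tool's x, y, z normalised to -1 to 1, where 1 is 15 cm, then the turn, a rotation vector about the tool's x, y, z normalised to -1 to 1, where 1 is 2 rad. A call has 1 to 20 rows; each row is the pose to reach, as a shift and turn from the pose commanded when the call began, along the tool's axes at that moment; what a row does not reach only later rows make up. A row lasts 1/8 s, in which the tool goes at most 62.5 mm and 10.7 degrees, less where a joint would pass 70% of its speed; a pose out of reach is approached as far as the arm can. A call with a number of a shift or a turn outside -1 to 1 is refused whole. A call with a gripper value outside its range is refused whole. OPENING is the gripper command: -1 is fully open, 1 is shut, values between are in proportion, set as the call begins (- or left out, the last holds). The fingers move at their own pace and stop on an object; FORCE is the grip in N (left out, the last holds). Time passes only in rows, so rows that repeat a pose let the fingers close. It gives the time, the measured TCP pose, the force and the opening at its end, in the units of the state.
- robot.observe(): the state, without advancing time (a new reading comes with each control period).
- robot.snapshot(name): name is "scene" or "top" or "wrist"; returns the picture (400x640x3 uint8, red, green, blue); there is no depth.
- robot.calibration(name): a dict with "intrinsics" (3x3 intrinsics, pixels), "position" and "attitude" of the camera in the world. Camera axes: x right, y up, looking along -z (the intrinsics and any distortion apply to the point x, -y, -z); pixel columns grow to the right and rows downward; lengths in m; the calibration is good to about 2 mm. A picture is of the moment at which its call begins: read the wrist's pose just before it. calibration takes no time and is no camera call; for the wrist camera it gives the pose at the moment of the call.
- robot.finish_job(): hands the job in, once; it reports no verdict.
Trained networks look in the newest picture that a camera, given by its name, has taken for a name from the list of things; names that differ only in an ending like _2 or _b are one class to them, and where a whole thing is asked for, a point or a joint stands for the part that bears it (a point fixed in the world has none). Each returns a list of dicts, best first, with "p" (0 to 1); they miss things now and then, are a little off and sometimes report something else, mostly with a low value. They report only what shows in the picture. A call takes as long as a camera call. They do not tell look-alikes from the thing itself.
- robot.boxes_of(camera, label): "extent" ([left, top, right, bottom] in pixels, round what is visible of it).
- robot.tip_of(camera, label): "xy" ([column, row] in pixels: a listed point, or the origin of a listed thing).
The state is a dict: "time": time; "qpos": joint angles; "dq": joint speeds; "joint_efforts": joint torques, N m; "ee_pos": TCP position; "eef_rot": TCP orientation; "contact_force": force on the tool from outside, world axes, zero at the start; "wrist_torque": the same for the moment, N m; "finger_gap": finger opening in m.
Only numpy, scipy, OpenCV 4.12 (cv2) and the standard library are available. Lean on these libraries where they do the work, as an engineer would, in place of code of your own. Each camera call takes 0.05 s, during which the arm holds its last target.

### The job

Put the ratchet that lies on the bench away in the empty lane of the wide drawer. First slide the big tin out of the drawer's way, keeping it upright, so that the drawer never bumps it; then pull the wide drawer right out to its stop, lay the ratchet down gently and flat in the lane that has no spanner in it, and push the drawer fully shut again. Leave the narrow drawer shut and the jars, the can and the bottle where they stand.

Things in the scene. Friction and masses are not known exactly. Their poses are not given: they have to be found in the camera images.
- wide_chest: The wider of two low red tool chests fixed on the bench, 270 mm deep (its x), 270 wide (its y), 105 high, with one drawer. Origin: middle of its front's lower edge, on the bench; the front faces its own -x, roughly the robot. It stands left or right of the narrow chest, turned up to 0.12 rad. A rail of sockets (38 mm tall) is fixed on top at the back.
- wide_drawer (a joint): Travel of the wide chest's drawer, m: 0 shut, 0.190 at its stop. Slides out along the chest's -x, starts 0 to 15 mm ajar, stays where left, needs 2 to 4 N. Front panel 264 mm wide, 34 to 94 mm above the bench; inside, a thin wall along x parts two lanes, each 115 mm wide, 230 long, 41 deep. At the stop 185 mm of their length is uncovered; the handle then ends 236 mm in front of the chest.
- wide_drawer_handle (a point): Centre of the wide drawer's handle: a level round steel bar, diameter 12 mm, length 120 along the chest's y, its axis 77 mm above the bench and 40 mm in front of the front panel (34 mm clear behind it, open above and below). Posts 55 mm either side of the centre join it to the panel. Moves with the drawer.
- lane_front (a point): Front end of the drawer's empty lane (the chest's +y side; the other lane holds a loose spanner, which may stay): point on the lane's floor, 39 mm above the bench, in the middle of its width, at the inside of its front wall. Moves with the drawer; axes as the chest. The lane runs 230 mm along +x from here, 57 mm to either side; with the drawer at its stop the first 185 mm are uncovered.
- ratchet: Loose ratchet handle lying flat on the bench in front of the narrow chest, 155 mm long (its x), 24 high, about 0.4 kg. Origin at its middle, half-way up, near its centre of mass. Black grip 26 mm wide from x = -78 to +17 mm, 16 mm wide shank to +44, round steel head of 42 mm diameter at the +x end. It may lie in the lane either way round.
- tin: Big closed metal tin with a paper band, diameter 96 mm, height 100, about 0.75 kg, standing in the wide drawer's way. Too wide to grasp: slide it with a low push. Origin at its middle, half-way up (50 mm above the bench), z along its axis. Clear of the drawer when its centre is over 190 mm to the side (y) of the wide chest's middle line; there is free space on the side away from the narrow chest.
- narrow_chest: The narrower tool chest, fixed, as the wide one but 180 mm wide (y), with a socket case (40 mm tall) fixed on top. Origin: middle of its front's lower edge. Its drawer stays shut.
- narrow_drawer (a joint): How far the narrow chest's drawer is out, m: 0 = shut. Leave it shut. Its handle is like the other's.
- jar_a: Loose small amber glass jar, 56 mm diameter, 65 mm high, on the bench beside the ratchet. Origin: centre of its underside.
- jar_b: Loose small white jar, 56 mm diameter, 65 mm high, on the bench on the ratchet's other side. Origin: centre of its underside.
- spray: Loose grey can, 60 mm diameter, 150 mm high, on the bench to one side of the robot. Origin: centre of its underside.
- oil: Loose grey bottle, 64 mm diameter, 140 mm high, on the bench on the other side of the robot. Origin: centre of its underside.
Not all that is in view belongs to the job. Of the things shaped like the tin, the metal one is meant. There is more than one size of the ratchet; the one meant has the size given above.

How it is judged (in metres and radians):
On the way, in this order (a step that is already met when the one before it is completed fails the run):
1. the wide drawer is pulled out to its stop (within 5 mm) (value of joint wide_drawer above 0.185 m), for 0.2 s.
2. the ratchet lies flat in the empty lane while the drawer is still out (more than 150 mm) (y of ratchet in the frame of lane_front between -0.045 and 0.045 m and x of ratchet in the frame of lane_front between 0.03 and 0.2 m and z of ratchet in the frame of lane_front between 0.004 and 0.022 m and angle between ratchet's own x axis and vertical between 1.45 and 1.69 rad and value of joint wide_drawer above 0.15 m), for 0.2 s.
At the end, for the whole second after the job is handed in: The ratchet lies still and flat (within about 7 degrees) in the empty lane of the wide drawer, its middle within 45 mm sideways of the lane's middle and 4 to 22 mm above its floor; the wide drawer and the narrow drawer are shut within 6 mm; the tin stands upright and still on the bench (y of ratchet in the frame of lane_front between -0.045 and 0.045 m and x of ratchet in the frame of lane_front between 0.03 and 0.2 m and z of ratchet in the frame of lane_front between 0.004 and 0.022 m and angle between ratchet's own x axis and vertical between 1.45 and 1.69 rad and value of joint each of wide_drawer, narrow_drawer below 0.006 m and angle between tin's own z axis and vertical below 0.1 rad and height (world z) of tin below 0.06 m and linear speed of each of ratchet, tin below 0.02 m/s); the robot touches nothing.
It fails at once if the wide drawer or its chest pushes against the tin (more than 2 N) (contact force between wide_chest and tin above 2 N).
It fails at once if the tin is tipped (more than 0.35 rad), lifted 30 mm or dropped off the bench (angle between tin's own z axis and vertical above 0.35 rad or height (world z) of tin above 0.08 m or height (world z) of tin below 0.03 m).
It fails at once if the narrow drawer is opened more than 20 mm (value of joint narrow_drawer above 0.02 m).
It fails at once if the ratchet is dropped or banged into the drawer (more than 60 N) (contact force between ratchet and wide_chest above 60 N).
It fails at once if a jar, the can or the bottle is moved more than 30 mm (distance of any of jar_a, jar_b, spray, oil from where it was at the start of the episode above 0.03 m).
It also fails if it takes over 72 s, if anything falls off the work surface, if the arm or the gripper's body presses on something with over 40 N, if the wrist force passes 120 N, or if a joint passes its speed limit or range.

## Working session

There is one attempt and no reset: what is moved stays moved. The work goes in short steps, Python scripts to look and compute and a shell command to move; the robot and the scene stay as the last step left them, time stands still between calls to the robot, and variables do not carry over. Pictures are saved under pics/ and viewed, and the job is handed in when it is done.

```bash
mkdir -p pics
cat > h.py <<'E'
import numpy as np, cv2
from plant import robot
from scipy.spatial.transform import Rotation as R
def save(cam,name):
    im=robot.snapshot(cam); cv2.imwrite(f'pics/{name}.png',im[:,:,::-1]); return im
def att(c):
    a=np.array(c['attitude'],float)
    return a if a.shape==(3,3) else (R.from_euler('xyz',a,degrees=True).as_matrix() if a.size==3 else None)
def pt(cam,uv,z,c=None):
    c=c or robot.calibration(cam); K=np.array(c['intrinsics']); 
    d=np.linalg.inv(K)@np.array([uv[0],uv[1],1.]); d=att(c)@np.array([d[0],-d[1],-d[2]])
    p=np.array(c['position']); return p+d*(z-p[2])/d[2]
def pix(cam,P,c=None):
    c=c or robot.calibration(cam); q=att(c).T@(np.array(P)-np.array(c['position']))
    u=np.array(c['intrinsics'])@np.array([q[0],-q[1],-q[2]]); return u[:2]/u[2]
E
python3 - <<'E'
from h import *
for c in ['scene','top','wrist']: print(c,robot.calibration(c)); save(c,c+'0')
s=robot.observe(); print(s, robot.hold_point_z)
E
```

```text
scene {'intrinsics': array([[366.51370236,   0.        , 322.83678521],
       [  0.        , 366.51370236, 197.06496964],
       [  0.        ,   0.        ,   1.        ]]), 'position': array([ 0.81995861, -0.38461028,  0.86107246]), 'attitude': array([30.99819061, -0.15538164, 39.77942609])}
top {'intrinsics': array([[387.38379115,   0.        , 319.22986482],
       [  0.        , 387.38379115, 201.147929  ],
       [  0.        ,   0.        ,   1.        ]]), 'position': array([ 0.37594883, -0.00862248,  1.29290664]), 'attitude': array([  5.26749318,   0.86173349, -91.2740938 ])}
wrist {'intrinsics': array([[335.93190017,   0.        , 319.14095035],
       [  0.        , 335.93190017, 200.60269557],
       [  0.        ,   0.        ,   1.        ]]), 'position': array([0.08829299, 0.64743409, 0.37217914]), 'attitude': array([-1.62988753e+01,  3.96986425e-02,  7.59722002e+01])}
{'time': 0.15, 'qpos': array([-81.65545129,  19.12294722,   2.28634582,  83.99754143,
        -0.76705057,  76.96314127,  -3.35106871]), 'dq': array([-0.02938356, -0.08108237,  0.02558976, -0.19089056, -0.05105176,
        0.06834211, -0.03721364]), 'joint_efforts': array([ 2.21541603e-03, -6.59039998e+01,  1.36723973e+00, -4.05871046e+01,
        1.70109153e-02,  9.72391572e-03,  1.03329678e-04]), 'ee_pos': array([0.15751841, 0.63026116, 0.20713655]), 'eef_rot': array([1.79994257e+02, 6.81526993e-02, 7.59701438e+01]), 'contact_force': array([0.02518594, 0.36333398, 0.1541811 ]), 'wrist_torque': array([-0.03322136,  0.00408663,  0.00709801]), 'finger_gap': 0.08571801403345447} 0.0187
```

View pics/scene0.png

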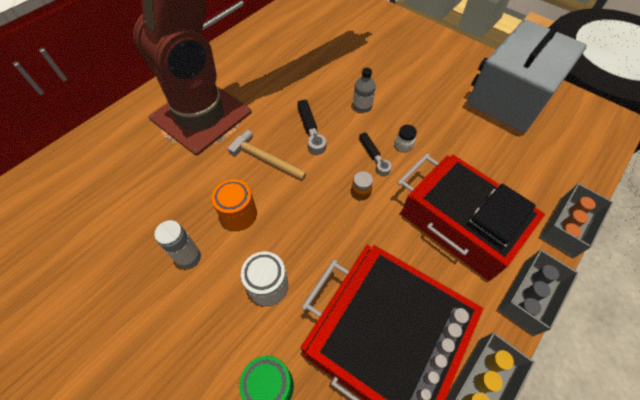

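View pics/top0.png

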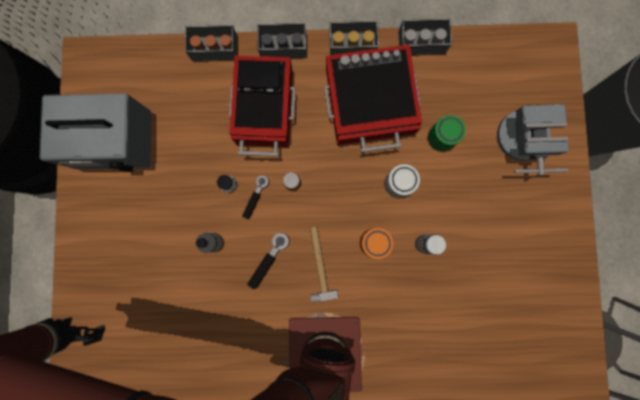

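Run:
```python
from h import *
np.set_printoptions(precision=3,suppress=True)
zz=dict(wide_chest=0,wide_drawer_handle=.077,ratchet=.012,tin=.05,narrow_chest=0,jar_a=0,jar_b=0,spray=0,oil=0,lane_front=.039)
for cam in ['scene','top']:
  for l,z in zz.items():
    for d in robot.tip_of(cam,l)[:3]: print(cam,l,round(d['p'],2),np.array(d['xy']),pt(cam,d['xy'],z))
  for l in ['tin','ratchet']: print(l,[(round(d['p'],2),np.array(d['extent'])) for d in robot.boxes_of(cam,l)])
```

```text
scene wide_chest 0.67 [334.3 304.8] [ 0.699 -0.193  0.   ]
scene wide_drawer_handle 0.91 [322.1 282.1] [ 0.658 -0.189  0.077]
scene ratchet 0.69 [309.9 122.4] [0.293 0.189 0.012]
scene ratchet 0.56 [370.8 150.3] [0.501 0.222 0.012]
scene tin 0.9 [266.8 384. ] [ 0.701 -0.411  0.05 ]
scene tin 0.78 [267.8 277.9] [ 0.551 -0.254  0.05 ]
scene tin 0.76 [232.3 203.4] [ 0.345 -0.171  0.05 ]
scene narrow_chest 0.95 [418.5 193.7] [0.686 0.192 0.   ]
scene jar_a 0.94 [363.2 193. ] [0.568 0.096 0.   ]
scene jar_a 0.7 [404.  147.9] [0.567 0.301 0.   ]
scene jar_b 0.94 [363.2 193. ] [0.568 0.096 0.   ]
scene jar_b 0.7 [404.  147.9] [0.567 0.301 0.   ]
scene spray 0.57 [187.6 258.4] [ 0.346 -0.338  0.   ]
scene oil 0.8 [359.3 105.3] [ 0.36   0.355 -0.   ]
scene lane_front 0.64 [355.6 281.1] [ 0.708 -0.129  0.039]
scene lane_front 0.28 [370.6 152. ] [0.514 0.197 0.039]
tin [(0.83, array([207.5, 179.9, 254.4, 231.2])), (0.68, array([242.7, 246.2, 285.9, 308.5])), (0.61, array([239.3, 353.9, 296.8, 399.3]))]
ratchet [(0.87, array([357.6, 130.4, 391.6, 176.5])), (0.73, array([299.8,  97.1, 327.6, 154.
[... 532 characters left out ...]
top jar_a 0.68 [292.2 185.3] [0.551 0.098 0.   ]
top jar_a 0.66 [225.5 181.6] [ 0.569  0.323 -0.   ]
top jar_a 0.65 [379.7 148.1] [ 0.671 -0.201  0.   ]
top jar_b 0.68 [292.2 185.3] [0.551 0.098 0.   ]
top jar_b 0.66 [225.5 181.6] [ 0.569  0.323 -0.   ]
top jar_b 0.65 [379.7 148.1] [ 0.671 -0.201  0.   ]
top spray 0.58 [423.6 241.6] [ 0.353 -0.334  0.   ]
top oil 0.73 [212.5 241. ] [0.371 0.367 0.   ]
top lane_front 0.72 [356.4 137.1] [ 0.701 -0.12   0.039]
tin [(0.89, array([385.6, 167.1, 419.8, 198.1])), (0.87, array([424.7, 119.4, 465.3, 151.9])), (0.61, array([358.7, 226. , 393.4, 257.8]))]
ratchet [(0.95, array([238.3, 177.8, 268.5, 219.9])), (0.57, array([246.1, 232.4, 289.3, 290.9]))]
```

Run:
```python
import cv2
a=cv2.imread('pics/top0.png'); cv2.imwrite('pics/z1.png',cv2.resize(a[35:225,315:475],None,fx=3.1,fy=3.1,interpolation=2))
cv2.imwrite('pics/z2.png',cv2.resize(a[130:300,200:330],None,fx=3.5,fy=3.5,interpolation=2))
```

```text
(no output)
```

View pics/z1.png

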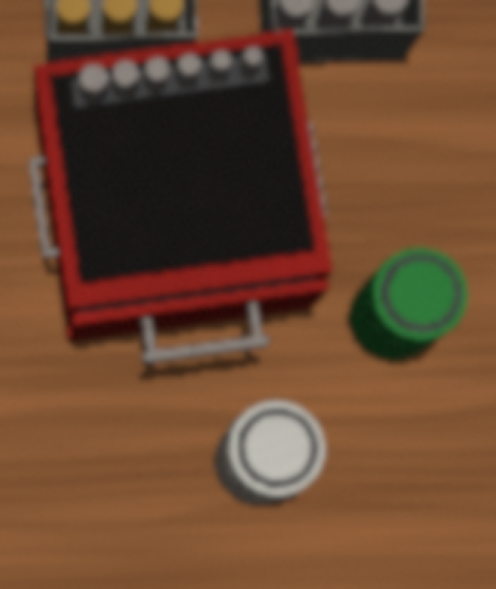

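View pics/z2.png

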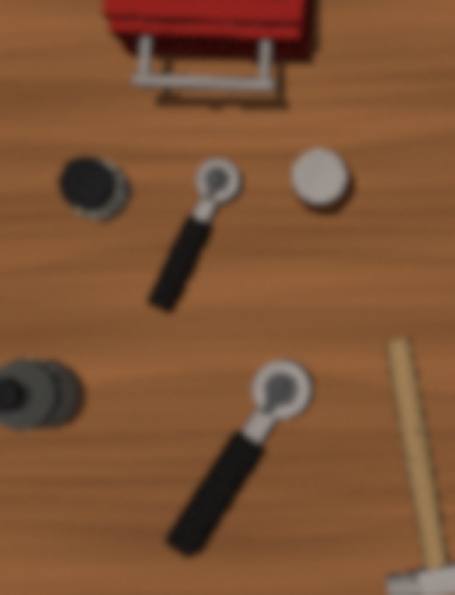

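Run:
```python
from h import *
np.set_printoptions(precision=4,suppress=True)
f=lambda a,b:(315+(a+.5)/3.1-.5,35+(b+.5)/3.1-.5)
g=lambda a,b:(200+(a+.5)/3.5-.5,130+(b+.5)/3.5-.5)
for n,p,z in [('hL',f(148,354),.077),('hR',f(264,341),.077),('BL',f(40,68),.105),('BR',f(292,33),.105),('FR',f(328,272),.105),('FL',f(70,308),.105),('tin',f(276,448),.1),('green',f(421,291),.1)]:
  print(n,pt('top',p,z))
a=pt('top',g(240,162),.024);b=pt('top',g(161,307),.024); h=pt('top',g(218,181),.024)
print(a,b,h,np.linalg.norm(a-b))
print([pt('top',g(*q),.065) for q in [(88,184),(321,177)]])
e=pt('top',g(300,360),.02);f2=pt('top',g(185,550),.02);print(np.linalg.norm(e-f2))
```

```text
hL [ 0.6525 -0.1341  0.077 ]
hR [ 0.663  -0.2535  0.077 ]
BL [ 0.948  -0.0301  0.105 ]
BR [ 0.9777 -0.2899  0.105 ]
FR [ 0.7255 -0.3151  0.105 ]
FL [ 0.6953 -0.0542  0.105 ]
tin [ 0.5485 -0.2563  0.1   ]
green [ 0.7049 -0.409   0.1   ]
[0.5813 0.1751 0.024 ] [0.4456 0.2509 0.024 ] [0.5637 0.1962 0.024 ] 0.155425941731645
[array([0.5577, 0.3091, 0.065 ]), array([0.559 , 0.0951, 0.065 ])]
0.2046099501489069
```

```bash
cat >> h.py <<'E'
def go(P,yaw,tilt=None):
    s=robot.observe(); Rm=R.from_euler('xyz',s['eef_rot'],degrees=True)
    d=Rm.inv().apply(np.array(P)-s['ee_pos'])/.15
    T=R.from_euler('xyz',[180,0,yaw],degrees=True)
    r=(Rm.inv()*T).as_rotvec()/2
    print('t',round(s['time'],2),'pos',s['ee_pos'].round(4),'rot',s['eef_rot'].round(1),'F',s['contact_force'].round(1),'gap',round(s['finger_gap'],4))
    print('shift',d.round(3),'turn',r.round(3))
E
python3 -c "
from h import *
go([.27,.55,.25],0);go([.55,.30,.25],0)"
```

```text
t 1.35 pos [0.1576 0.6306 0.2078] rot [180.   0.  76.] F [-0.2  0.2 -0.9] gap 0.0852
shift [-0.34   0.857 -0.281] turn [0.    0.    0.663]
t 1.35 pos [0.1576 0.6306 0.2078] rot [180.   0.  76.] F [-0.2  0.2 -0.9] gap 0.0852
shift [-1.504  3.072 -0.281] turn [0.    0.    0.663]
```

```bash
python3 -m pendant '[[-0.12,0.25,-0.08,0,0,0.09],[-0.24,0.5,-0.16,0,0,0.18],[-0.36,0.75,-0.25,0,0,0.27],[-0.48,1,-0.3,0,0,0.36]]' 0 40
python3 -c "
from h import *
go([.53,.20,.25],0)"
```

```text
time: 1.85
ee_pos: [0.2867, 0.5237, 0.2537]
eef_rot: [-180.0, -0.1, 34.4]
contact_force: [0.9, 0.8, 0.4]
finger_gap: 0.0426
t 1.85 pos [0.2867 0.5237 0.2537] rot [-1.80e+02 -1.00e-01  3.44e+01] F [0.9 0.8 0.4] gap 0.0426
shift [0.12  2.697 0.023] turn [-0.  -0.   0.3]
```

```bash
python3 -m pendant '[[0.04,0.35,0,0,0,0.09],[0.08,0.7,0,0,0,0.18],[0.12,1,0,0,0,0.27],[0.12,1,0,0,0,0.3]]' -0.3 40
python3 -c "
from h import *
go([.54,.15,.25],0)"
```

```text
time: 2.35
ee_pos: [0.3893, 0.4077, 0.2534]
eef_rot: [180.0, -0.1, -0.3]
contact_force: [-0.6, 1.5, -0.7]
finger_gap: 0.0556
t 2.35 pos [0.3893 0.4077 0.2534] rot [ 1.8e+02 -1.0e-01 -3.0e-01] F [-0.6  1.5 -0.7] gap 0.0556
shift [1.013 1.713 0.024] turn [ 0.    -0.001 -0.002]
```

Now tool x = world x, tool y = -world y.

```bash
python3 -m pendant '[[0.2,0.3,0,0,0,0],[0.4,0.65,0,0,0,0],[0.6,1,0,0,0,0]]'
python3 -m pendant '[[0.13,0.33,0,0,0,0],[0.26,0.66,0,0,0,0],[0.4,1,0,0,0,0]]'
python3 -m pendant '[[0,0.33,0,0,0,0],[0,0.66,0,0,0,0],[0,1,0,0,0,0],[0,1,0,0,0,0]]'
python3 -c "
from h import *
go([.547,-.150,.25],0);save('wrist','w1')"
```

```text
time: 2.72
ee_pos: [0.4775, 0.2603, 0.253]
eef_rot: [-180.0, -0.0, 0.4]
contact_force: [0.4, -0.2, -0.3]
finger_gap: 0.0553
time: 3.1
ee_pos: [0.5381, 0.1108, 0.2531]
eef_rot: [-180.0, -0.0, 0.4]
contact_force: [1.4, 0.6, -0.2]
finger_gap: 0.0553
time: 3.6
ee_pos: [0.5382, -0.0428, 0.2534]
eef_rot: [180.0, -0.1, -0.1]
contact_force: [0.3, 0.3, 0.6]
finger_gap: 0.0558
t 3.6 pos [ 0.5382 -0.0428  0.2534] rot [ 1.8e+02 -1.0e-01 -1.0e-01] F [0.3 0.3 0.6] gap 0.0558
shift [0.06  0.715 0.023] turn [ 0.    -0.001 -0.001]
```

View pics/w1.png

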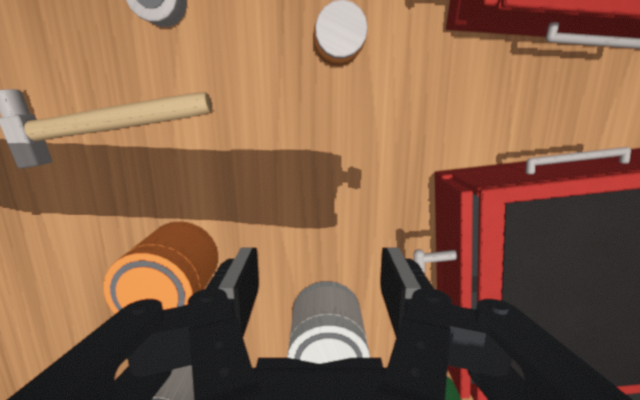

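```bash
python3 -m pendant '[[0.03,0.25,0.1,0,0,0],[0.06,0.5,0.35,0,0,0],[0.06,0.68,0.65,0,0,0],[0.06,0.7,0.95,0,0,0],[0.06,0.7,0.98,0,0,0]]'
python3 -c "
from h import *
go([.547,-.150,.04],0)"
```

```text
time: 4.28
ee_pos: [0.5463, -0.1412, 0.1031]
eef_rot: [-180.0, 0.3, 0.4]
contact_force: [0.8, 0.4, 0.9]
finger_gap: 0.0553
t 4.28 pos [ 0.5463 -0.1412  0.1031] rot [-180.     0.3    0.4] F [0.8 0.4 0.9] gap 0.0553
shift [0.006 0.059 0.421] turn [-0.     0.003  0.003]
```

```bash
python3 -m pendant '[[0,0,0.2,0,0,0],[0,0,0.38,0,0,0],[0,0,0.42,0,0,0]]'
python3 -m pendant '[[0,0.12,0,0,0,0],[0,0.22,0,0,0,0],[0,0.3,0,0,0,0],[0,0.36,0,0,0,0],[0,0.42,0,0,0,0],[0,0.48,0,0,0,0],[0,0.55,0,0,0,0],[0,0.62,0,0,0,0],[0,0.7,0,0,0,0]]'
python3 -c "
from h import *
go([.547,-.382,.04],0);save('top','t1')
print([(round(d['p'],2),pt('top',d['xy'],.05)) for d in robot.tip_of('top','tin')])
save('wrist','w2')"
```

```text
time: 4.65
ee_pos: [0.5485, -0.1411, 0.043]
eef_rot: [-180.0, 0.0, 0.5]
contact_force: [-0.6, 0.5, 0.3]
finger_gap: 0.0557
time: 5.78
ee_pos: [0.5498, -0.2451, 0.043]
eef_rot: [-179.8, -0.0, 0.5]
contact_force: [0.3, 8.9, 6.1]
finger_gap: 0.0556
t 5.78 pos [ 0.5498 -0.2451  0.043 ] rot [-179.8   -0.     0.5] F [0.3 8.9 6.1] gap 0.0556
shift [-0.027  0.912  0.017] turn [-0.002 -0.     0.004]
[(0.93, array([ 0.69862613, -0.40635525,  0.05      ]))]
```

View pics/t1.png

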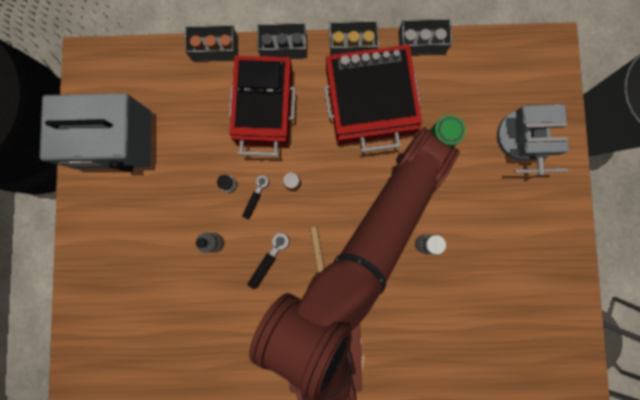

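View pics/w2.png

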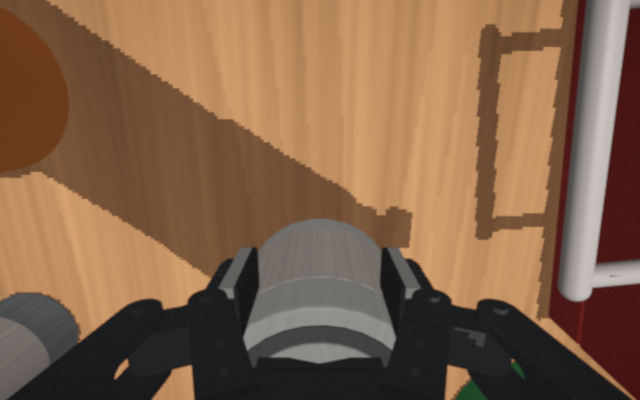

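```bash
python3 -m pendant '[[0,0.08,0,0,0,0],[0,0.17,0,0,0,0],[0,0.26,0,0,0,0],[-0.01,0.35,0,0,0,0],[-0.02,0.44,0,0,0,0],[-0.03,0.53,0,0,0,0],[-0.04,0.62,0,0,0,0],[-0.05,0.71,0,0,0,0],[-0.06,0.8,0,0,0,0],[-0.06,0.88,0,0,0,0],[-0.06,0.92,0,0,0,0],[-0.06,0.92,0,0,0,0]]'
python3 -m pendant '[[-0.06,-0.08,0,0,0,0],[-0.06,-0.25,0,0,0,0],[-0.06,-0.5,0,0,0,0],[-0.06,-0.5,-0.4,0,0,0],[-0.06,-0.5,-0.6,0,0,0]]'
python3 -c "
from h import *
go([.547,-.382,.04],0);save('scene','s2')
print([(round(d['p'],2),pt('scene',d['xy'],.05)) for d in robot.tip_of('scene','tin')])
save('top','t2')
print([(round(d['p'],2),pt('top',d['xy'],.05)) for d in robot.tip_of('top','tin')])"
```

```text
time: 7.42
ee_pos: [0.541, -0.3848, 0.0427]
eef_rot: [-179.9, 0.0, 0.4]
contact_force: [1.0, 3.6, 2.4]
finger_gap: 0.0555
time: 8.05
ee_pos: [0.5316, -0.3113, 0.1353]
eef_rot: [179.9, -0.1, 0.4]
contact_force: [-0.3, -0.4, -0.4]
finger_gap: 0.0558
t 8.05 pos [ 0.5316 -0.3113  0.1353] rot [ 1.799e+02 -1.000e-01  4.000e-01] F [-0.3 -0.4 -0.4] gap 0.0558
shift [0.099 0.471 0.636] turn [ 0.001 -0.001  0.003]
[(0.91, array([ 0.34711981, -0.17725898,  0.05      ])), (0.82, array([ 0.54090423, -0.43295663,  0.05      ])), (0.65, array([ 0.70453016, -0.41060896,  0.05      ]))]
[(0.73, array([ 0.35764126, -0.17038251,  0.05      ]))]
```

View pics/s2.png

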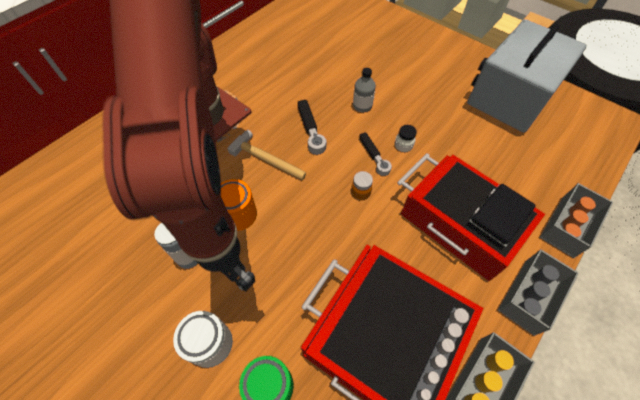

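```bash
python3 -m pendant '[[0.15,-0.1,-0.3,0,0,-0.02],[0.35,-0.3,-0.6,0,0,-0.05],[0.5,-0.4,-0.9,0,0,-0.05],[0.5,-0.4,-0.9,0,0,-0.05]]' 0.35
python3 -c "
from h import *
go([.658,-.192,.2],6);save('wrist','w3')
c=robot.calibration('wrist')
for l,z in [('wide_drawer_handle',.077),('lane_front',.039),('wide_chest',0)]:
  print(l,[(round(d['p'],2),np.array(d['xy']),pt('wrist',d['xy'],z,c)) for d in robot.tip_of('wrist',l)])"
```

```text
time: 8.75
ee_pos: [0.6085, -0.2488, 0.2692]
eef_rot: [179.9, -0.1, 6.3]
contact_force: [-0.6, -0.3, -0.1]
finger_gap: 0.0282
t 8.75 pos [ 0.6085 -0.2488  0.2692] rot [ 1.799e+02 -1.000e-01  6.300e+00] F [-0.6 -0.3 -0.1] gap 0.0282
shift [ 0.368 -0.341  0.462] turn [ 0.001 -0.001  0.003]
wide_drawer_handle [(0.65, array([367.3, 128. ]), array([ 0.651188  , -0.19917314,  0.077     ]))]
lane_front [(0.9, array([419. ,  66.3]), array([ 0.70318617, -0.1298936 ,  0.039     ]))]
wide_chest [(0.96, array([394. , 118.9]), array([ 0.69408918, -0.18887935,  0.        ]))]
```

View pics/w3.png

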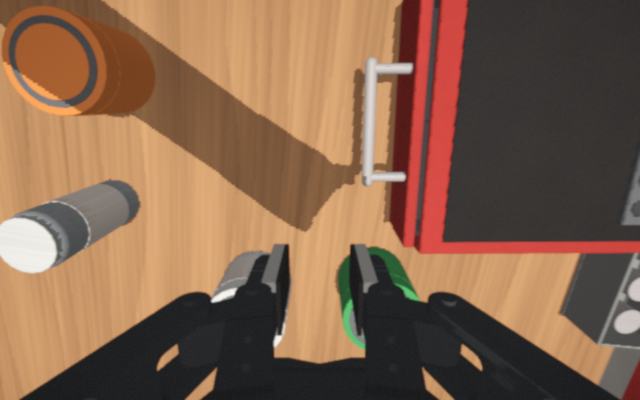

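```bash
python3 -c "
from h import *
c=robot.calibration('wrist')
a=pt('wrist',(371.5,61),.077,c);b=pt('wrist',(367.5,182),.077,c);print(a,b,(a+b)/2,np.linalg.norm(a-b),np.arctan2(-(a-b)[0],(a-b)[1]))
a=pt('wrist',(446,0),.105,c);b=pt('wrist',(421,250),.105,c);print(a,b,np.arctan2(-(a-b)[0],(a-b)[1]))
a=pt('wrist',(440,250),.105,c);b=pt('wrist',(639,240),.105,c);print(a,b,np.arctan2((b-a)[1],(b-a)[0]))
go([.655,-.195,.2],6)"
```

```text
[ 0.64332528 -0.13591415  0.077     ] [ 0.65693577 -0.25652598  0.077     ] [ 0.65013052 -0.19622006  0.077     ] 0.12137734312475541 0.11237003993471412
[ 0.69622399 -0.08449916  0.105     ] [ 0.71893047 -0.31738061  0.105     ] 0.09719508156899757
[ 0.73883574 -0.31526682  0.105     ] [ 0.94270317 -0.28220488  0.105     ] 0.16077403147321406
t 8.95 pos [ 0.6044 -0.2509  0.2658] rot [-180.     0.2    6. ] F [ 0.5  0.7 -0.2] gap 0.0279
shift [ 0.376 -0.335  0.438] turn [-0.     0.002 -0.   ]
```

```bash
python3 -m pendant '[[0.15,-0.12,0.1,0,0,0],[0.3,-0.25,0.25,0,0,0],[0.38,-0.33,0.44,0,0,0],[0.38,-0.33,0.44,0,0,0],[0.38,-0.33,0.44,0,0,0]]' 0.35
python3 -c "
from h import *
go([.655,-.195,.2],6);save('wrist','w4')
go([.655,-.195,.2],6)"
```

```text
time: 9.57
ee_pos: [0.6571, -0.1955, 0.2019]
eef_rot: [180.0, 0.0, 6.1]
contact_force: [-1.0, -1.5, 0.9]
finger_gap: 0.0279
t 9.57 pos [ 0.6571 -0.1955  0.2019] rot [180.    0.    6.1] F [-1.  -1.5  0.9] gap 0.0279
shift [-0.014 -0.005  0.013] turn [0.    0.    0.001]
t 9.62 pos [ 0.6572 -0.1961  0.2026] rot [179.9  -0.    6. ] F [0.3 0.  0.7] gap 0.028
shift [-0.014 -0.009  0.018] turn [ 0. -0.  0.]
```

View pics/w4.png

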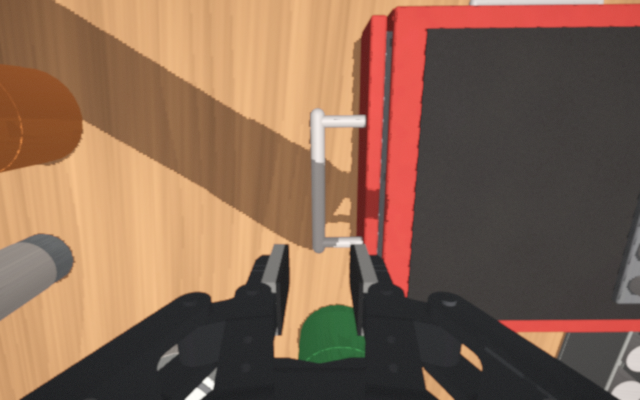

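```bash
python3 -c "
from h import *
c=robot.calibration('wrist')
a=pt('wrist',(317,114),.077,c);b=pt('wrist',(319.5,245),.077,c);print(a,b,(a+b)/2,np.linalg.norm(a-b),np.arctan2(-(a-b)[0],(a-b)[1]))
go(((a+b)/2*[1,1,0]+[0,0,.056]),6.2)"
```

```text
[ 0.64898259 -0.13486076  0.077     ] [ 0.66357147 -0.25305611  0.077     ] [ 0.65627703 -0.19395843  0.077     ] 0.11909230154937082 0.12280905033980533
t 9.62 pos [ 0.6572 -0.1961  0.2026] rot [179.9  -0.    6. ] F [0.3 0.  0.7] gap 0.028
shift [-0.005 -0.016  0.978] turn [ 0.    -0.    -0.002]
```

```bash
python3 -m pendant '[[0,0,0.2,0,0,0],[0,-0.01,0.4,0,0,0],[0,-0.01,0.6,0,0,0],[0,-0.01,0.8,0,0,0],[0,-0.01,0.92,0,0,0],[0,-0.01,0.98,0,0,0],[0,-0.01,0.98,0,0,0]]'
python3 -c "
from h import *
save('wrist','w5')
go([.6563,-.194,.056],6.4)"
```

```text
time: 10.5
ee_pos: [0.6572, -0.1939, 0.0552]
eef_rot: [180.0, -0.0, 6.1]
contact_force: [0.2, -0.2, 0.0]
finger_gap: 0.0276
t 10.55 pos [ 0.6576 -0.194   0.0558] rot [ 1.8e+02 -1.0e-01  6.1e+00] F [0.6 0.  1. ] gap 0.0278
shift [-0.008 -0.001 -0.002] turn [ 0.    -0.001 -0.003]
```

View pics/w5.png

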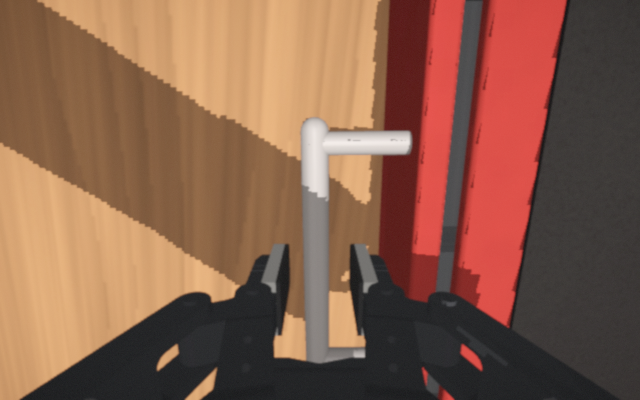

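```bash
python3 -m pendant '[[0,0,0,0,0,0],[0,0,0,0,0,0],[0,0,0,0,0,0],[0,0,0,0,0,0]]' 0.8 60
python3 -m pendant '[[-0.05,0,0,0,0,0],[-0.13,0,0,0,0,0],[-0.23,0,0,0,0,0],[-0.34,0,0,0,0,0],[-0.45,0,0,0,0,0],[-0.56,0,0,0,0,0],[-0.67,0,0,0,0,0],[-0.78,0,0,0,0,0],[-0.89,0,0,0,0,0],[-1,0,0,0,0,0]]'
python3 -c "
from h import *
go([.6563,-.194,.056],6.4)"
```

```text
time: 11.05
ee_pos: [0.6576, -0.194, 0.056]
eef_rot: [180.0, -0.1, 6.1]
contact_force: [-1.8, 0.2, 6.4]
finger_gap: 0.0088
time: 12.3
ee_pos: [0.5083, -0.211, 0.0559]
eef_rot: [179.9, -0.2, 6.0]
contact_force: [3.9, -5.6, 6.8]
finger_gap: 0.009
t 12.3 pos [ 0.5083 -0.211   0.0559] rot [179.9  -0.2   6. ] F [ 3.9 -5.6  6.8] gap 0.009
shift [ 0.993 -0.009  0.002] turn [ 0.001 -0.002 -0.003]
```

```bash
python3 -m pendant '[[-0.05,0.005,0,0,0,0],[-0.1,0.005,0,0,0,0],[-0.15,0.01,0,0,0,0],[-0.19,0.01,0,0,0,0],[-0.22,0.01,0,0,0,0]]'
python3 -c "
from h import *
save('wrist','w6')
go([.6563,-.194,.056],6.4)"
```

```text
time: 12.92
ee_pos: [0.4759, -0.2148, 0.0558]
eef_rot: [180.0, -0.2, 6.1]
contact_force: [3.0, -1.8, 7.8]
finger_gap: 0.0088
t 12.97 pos [ 0.4753 -0.2149  0.0558] rot [ 1.8e+02 -1.0e-01  6.0e+00] F [ 0.4  0.4 10.5] gap 0.0089
shift [ 1.215e+00 -1.200e-02  1.000e-03] turn [ 0.    -0.001 -0.003]
```

View pics/w6.png

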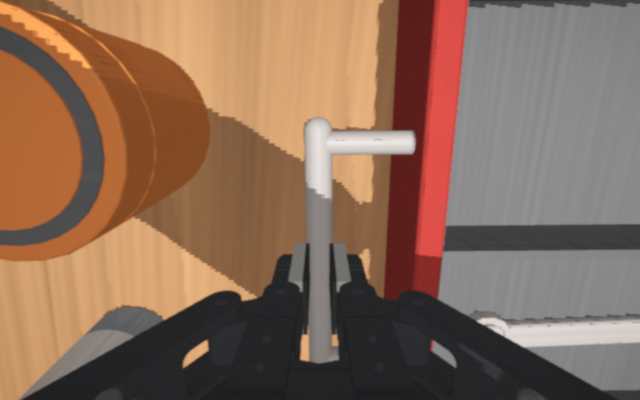

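```bash
python3 -m pendant '[[-0.02,0,0,0,0,0],[-0.04,0,0,0,0,0],[-0.05,0,0,0,0,0],[-0.05,0,0,0,0,0]]'
python3 -c "
from h import *
go([.6563,-.194,.056],6.4)"
```

```text
time: 13.48
ee_pos: [0.47, -0.2155, 0.0559]
eef_rot: [179.9, -0.3, 6.1]
contact_force: [8.4, -1.5, 2.9]
finger_gap: 0.0085
t 13.47 pos [ 0.47   -0.2155  0.0559] rot [179.9  -0.3   6.1] F [ 8.4 -1.5  2.9] gap 0.0085
shift [ 1.25  -0.01   0.006] turn [ 0.001 -0.003 -0.003]
```

```bash
python3 -m pendant '[[-0.02,0,0,0,0,0],[-0.03,0,0,0,0,0],[-0.03,0,0,0,0,0]]'
python3 -c "
from h import *
go([.6563,-.194,.056],6.4); save('top','t3'); save('scene','s3')"
```

```text
time: 13.85
ee_pos: [0.4694, -0.2153, 0.0572]
eef_rot: [179.8, -0.7, 6.2]
contact_force: [19.1, -0.1, 3.0]
finger_gap: 0.0087
t 13.85 pos [ 0.4694 -0.2153  0.0572] rot [179.8  -0.7   6.2] F [19.1 -0.1  3. ] gap 0.0087
shift [ 1.254 -0.007  0.023] turn [ 0.001 -0.006 -0.002]
```

View pics/s3.png

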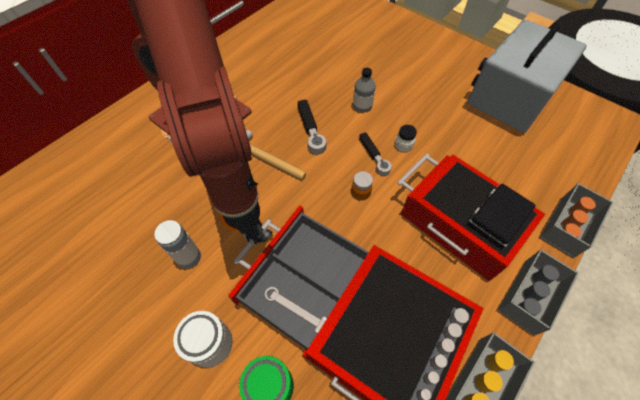

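```bash
python3 -m pendant '[[0.02,0,0,0,0,0],[0.03,0,0,0,0,0],[0.03,0,0,0,0,0],[0.03,0,0,0,0,0]]' 0.35
python3 -m pendant '[[0,0,-0.15,0,0,0],[0,0,-0.4,0,0,0],[0,0,-0.75,0,0,0],[0,0,-1,0,0,0],[0,0,-1,0,0,0]]'
python3 -c "
from h import *
go([.513,.213,.2],61)
save('wrist','w7')
save('top','t4');save('scene','s4')
print([(round(d['p'],2),pt('top',d['xy'],.012)) for d in robot.tip_of('top','ratchet')])
print([(round(d['p'],2),pt('top',d['xy'],.039)) for d in robot.tip_of('top','lane_front')])
print([(round(d['p'],2),pt('scene',d['xy'],.039)) for d in robot.tip_of('scene','lane_front')])
print([(round(d['p'],2),pt('wrist',d['xy'],.039)) for d in robot.tip_of('wrist','lane_front')])
"
```

```text
time: 14.45
ee_pos: [0.4672, -0.2153, 0.0545]
eef_rot: [-180.0, 0.1, 6.1]
contact_force: [-0.2, 0.7, -0.9]
finger_gap: 0.0277
time: 15.08
ee_pos: [0.4691, -0.2159, 0.2074]
eef_rot: [180.0, -0.3, 6.1]
contact_force: [0.3, 0.1, -0.2]
finger_gap: 0.0274
t 15.07 pos [ 0.4691 -0.2159  0.2074] rot [180.   -0.3   6.1] F [ 0.3  0.1 -0.2] gap 0.0274
shift [ 0.593 -2.813  0.05 ] turn [ 0.001 -0.002 -0.479]
[(0.98, array([0.30727024, 0.18696182, 0.012     ])), (0.92, array([0.50792626, 0.23144504, 0.012     ]))]
[(0.84, array([ 0.5127749, -0.1543115,  0.039    ])), (0.48, array([0.55737647, 0.30423826, 0.039     ]))]
[(0.58, array([ 0.52325559, -0.15116888,  0.039     ])), (0.16, array([0.37909578, 0.31551026, 0.039     ]))]
[(0.86, array([ 0.51599869, -0.14735756,  0.039     ]))]
```

View pics/w7.png

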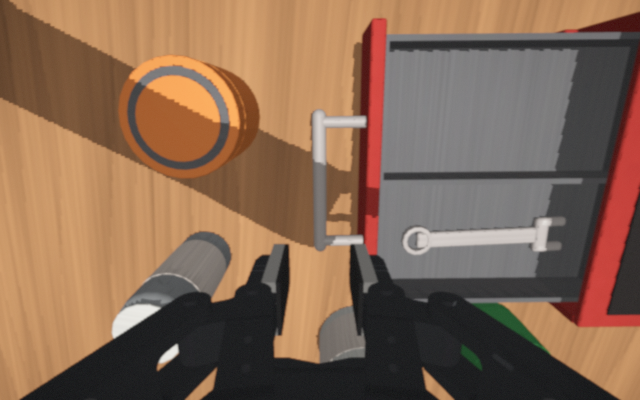

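View pics/t4.png

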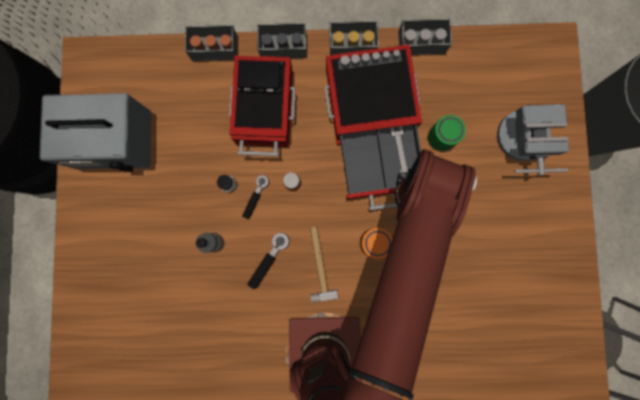

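```bash
python3 -m pendant '[[0.1,-0.3,0,0,0,0],[0.2,-0.65,0,0,0,0],[0.3,-1,0,0,0,0]]' 0
python3 -m pendant '[[0.05,-0.33,0,0,0,0],[0.1,-0.67,0,0,0,0],[0.2,-1,0,0,0,0]]'
python3 -c "
from h import *
go([.50,.18,.2],61)"
```

```text
time: 15.8
ee_pos: [0.4965, -0.0599, 0.2044]
eef_rot: [180.0, 0.0, 6.0]
contact_force: [0.7, -0.6, 1.1]
finger_gap: 0.0426
time: 16.18
ee_pos: [0.5102, 0.0926, 0.2044]
eef_rot: [-180.0, 0.0, 6.1]
contact_force: [0.7, -1.6, -0.2]
finger_gap: 0.0428
t 16.18 pos [0.5102 0.0926 0.2044] rot [-180.     0.     6.1] F [ 0.7 -1.6 -0.2] gap 0.0428
shift [-0.006 -0.587  0.029] turn [-0.     0.    -0.479]
```

```bash
python3 -m pendant '[[0,-0.15,0,0,0,-0.09],[0,-0.35,0,0,0,-0.18],[0,-0.5,0,0,0,-0.27],[0,-0.6,0,0,0,-0.36],[0,-0.6,0,0,0,-0.45],[0,-0.6,0,0,0,-0.48],[0,-0.6,0,0,0,-0.48]]' -0.2
python3 -c "
from h import *
go([.513,.213,.2],61);save('wrist','w8')
print([(round(d['p'],2),d['xy'],pt('wrist',d['xy'],.012)) for d in robot.tip_of('wrist','ratchet')])"
```

```text
time: 17.05
ee_pos: [0.5009, 0.1803, 0.2042]
eef_rot: [-180.0, 0.1, 61.0]
contact_force: [-0.1, 0.0, 0.5]
finger_gap: 0.0511
t 17.05 pos [0.5009 0.1803 0.2042] rot [-1.8e+02  1.0e-01  6.1e+01] F [-0.1  0.   0.5] gap 0.0511
shift [ 0.23  -0.035  0.028] turn [-0.     0.001  0.   ]
[(0.95, [360.0, 162.9], array([0.51438367, 0.22292686, 0.012     ]))]
```

View pics/w8.png

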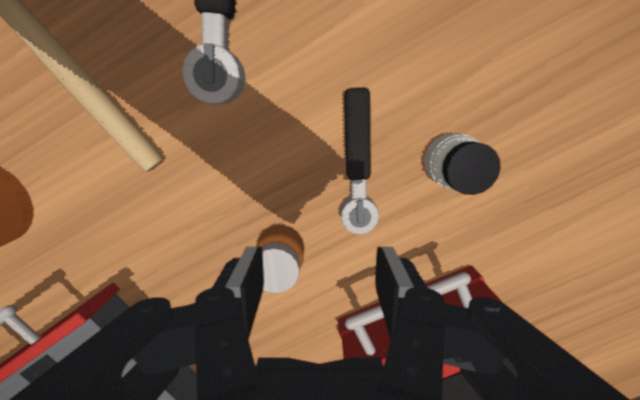

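```bash
python3 -c "
from h import *
a=pt('wrist',(357.3,88),.02);b=pt('wrist',(359.8,234.5),.02);m=(a+b)/2
print(a,b,m,np.linalg.norm(a-b),np.degrees(np.arctan2(*(b-a)[1::-1])))
h=pt('wrist',(359.7,214),.024);print(h,(h-m))
go([m[0],m[1],.002],90+np.degrees(np.arctan2(*(b-a)[1::-1])))"
```

```text
[0.44493133 0.25439085 0.02      ] [0.58445084 0.18580907 0.02      ] [0.51469109 0.22009996 0.02      ] 0.15546432213266498 -26.176741546514528
[0.56147859 0.19691433 0.024     ] [ 0.0467875  -0.02318563  0.004     ]
t 17.15 pos [0.501  0.1803 0.2044] rot [-180.    0.   61.] F [0.3 0.5 0.6] gap 0.0513
shift [ 0.277 -0.048  1.349] turn [-0.     0.    -0.025]
```

```bash
python3 -m pendant '[[0.1,-0.02,0.15,0,0,-0.02],[0.2,-0.04,0.35,0,0,-0.025],[0.27,-0.05,0.6,0,0,-0.025],[0.27,-0.05,0.75,0,0,-0.025],[0.27,-0.05,0.75,0,0,-0.025]]'
python3 -c "
from h import *
go([.5145,.219,.002],63.5);save('wrist','w9')"
```

```text
time: 17.77
ee_pos: [0.5129, 0.2189, 0.0906]
eef_rot: [-179.9, 0.2, 63.9]
contact_force: [-0.3, -0.3, -0.4]
finger_gap: 0.051
t 17.77 pos [0.5129 0.2189 0.0906] rot [-179.9    0.2   63.9] F [-0.3 -0.3 -0.4] gap 0.051
shift [0.007 0.01  0.591] turn [-0.001  0.002  0.003]
```

View pics/w9.png

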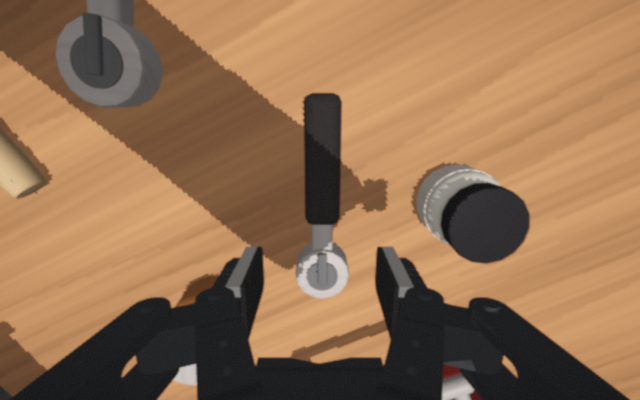

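```bash
python3 -m pendant '[[0,0,0.15,0,0,0],[0,0,0.3,0,0,0],[0,0.01,0.42,0,0,0],[0,0.01,0.52,0,0,0],[0,0.01,0.57,0,0,0],[0,0.01,0.58,0,0,0]]'
python3 -m pendant '[[0,0,0,0,0,0],[0,0,0,0,0,0],[0,0,0,0,0,0],[0,0,0,0,0,0],[0,0,0,0,0,0]]' 0.9 60
python3 -c "
from h import *
go([.5145,.219,.002],63.5);save('wrist','w10')"
```

```text
time: 18.58
ee_pos: [0.5155, 0.2189, 0.0051]
eef_rot: [-180.0, 0.0, 63.9]
contact_force: [0.2, -0.4, -0.4]
finger_gap: 0.0509
time: 19.2
ee_pos: [0.5155, 0.2189, 0.0054]
eef_rot: [180.0, -0.0, 63.9]
contact_force: [1.1, -0.2, 0.1]
finger_gap: 0.0045
t 19.2 pos [0.5155 0.2189 0.0054] rot [180.   -0.   63.9] F [ 1.1 -0.2  0.1] gap 0.0045
shift [-0.002 -0.006  0.023] turn [ 0.    -0.     0.004]
```

View pics/w10.png

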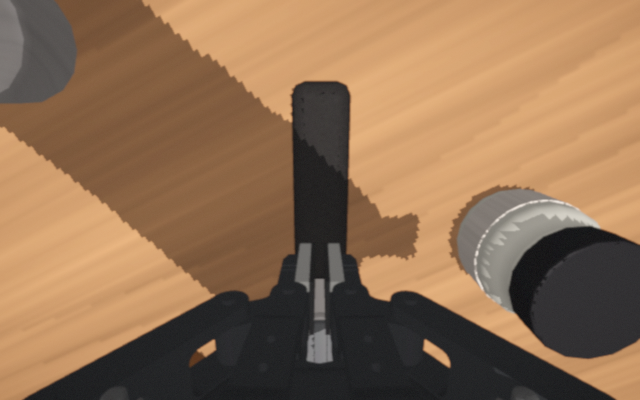

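Run:
```python
from h import *
a=cv2.imread('pics/w10.png'); cv2.imwrite('pics/z3.png',cv2.resize(a[220:390,220:420],None,fx=3.5,fy=3.5,interpolation=2))
s=robot.observe();Rm=R.from_euler('xyz',s['eef_rot'],degrees=True)
for p in [(0,0,0),(0,0,-.0187),(0,-.011,0),(0,.011,0),(0,.011,-.03),(0,-.011,-.03)]: print(p,pix('wrist',s['ee_pos']+Rm.apply(p)))
for q in [(.4449,.2544),(.5145,.2195),(.5845,.186),(.5298,.212)]: print(q,pix('wrist',[*q,.024]))
print(s['joint_efforts'])
```

```text
(0, 0, 0) [319.43321231 242.12889033]
(0, 0, -0.0187) [319.49148761 257.74107357]
(0, -0.011, 0) [319.43797617 222.63836263]
(0, 0.011, 0) [319.42861025 260.95739572]
(0, 0.011, -0.03) [319.52598271 290.8249258 ]
(0, -0.011, -0.03) [319.54128422 246.23633534]
(0.4449, 0.2544) [321.57090462  82.70965659]
(0.5145, 0.2195) [319.61484295 255.38680003]
(0.5845, 0.186) [320.77229557 386.2832161 ]
(0.5298, 0.212) [319.56864063 287.08604389]
[-1.77694503e-03 -5.58848906e+01  5.97338498e+00 -3.21209443e+01
  1.38939955e-02  2.46820920e-03 -2.60024972e-04]
```

View pics/z3.png

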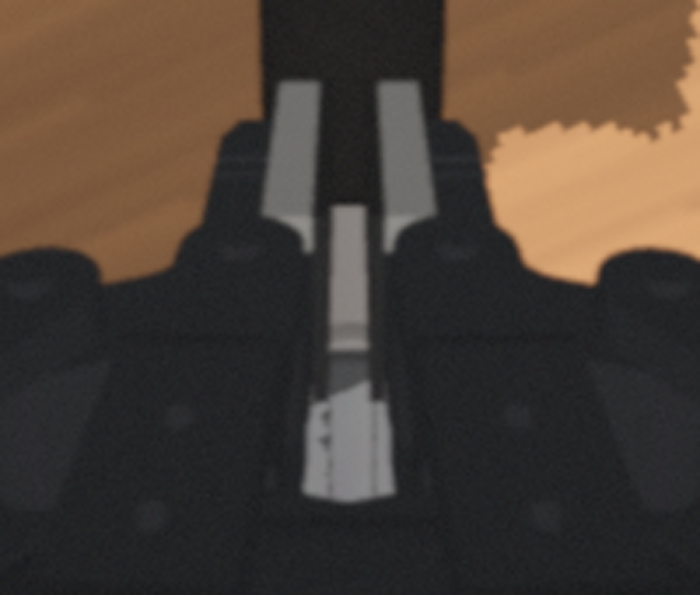

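```bash
python3 -m pendant '[[0,0,-0.05,0,0,0],[0,0,-0.12,0,0,0],[0,0,-0.2,0,0,0],[0,0,-0.2,0,0,0]]'
python3 -c "
from h import *
go([.5145,.219,.002],63.5);save('wrist','w11');save('scene','s11')"
python3 -c "
import cv2
a=cv2.imread('pics/s11.png'); cv2.imwrite('pics/z4.png',cv2.resize(a[70:230,270:470],None,fx=3.5,fy=3.5,interpolation=2))"
```

```text
time: 19.75
ee_pos: [0.5165, 0.2194, 0.0369]
eef_rot: [179.9, -0.1, 63.9]
contact_force: [0.5, -0.5, -0.6]
finger_gap: 0.0042
t 19.75 pos [0.5165 0.2194 0.0369] rot [ 1.799e+02 -1.000e-01  6.390e+01] F [ 0.5 -0.5 -0.6] gap 0.0042
shift [-0.009 -0.011  0.232] turn [ 0.001 -0.001  0.004]
```

View pics/w11.png

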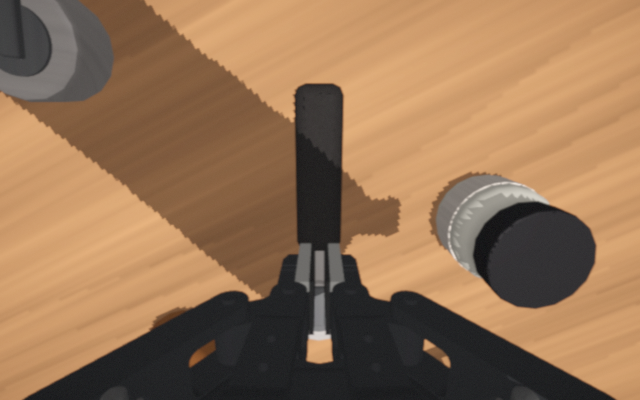

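View pics/z4.png

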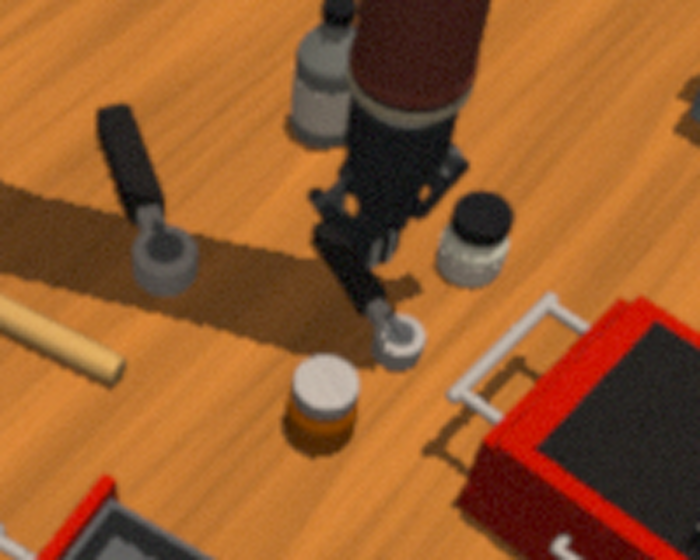

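Run:
```python
from h import *
s=robot.observe();Rm=R.from_euler('xyz',s['eef_rot'],degrees=True)
for z in [0,-.01,-.02,-.03,-.04]:
  print(z,pix('wrist',s['ee_pos']+Rm.apply((.0255,-.011,z))),pix('wrist',s['ee_pos']+Rm.apply((-.0255,-.011,z))))
a=cv2.imread('pics/w9.png'); cv2.imwrite('pics/z5.png',cv2.resize(a[220:390,220:420],None,fx=3.5,fy=3.5,interpolation=2))
```

```text
0 [368.17020925 222.57269794] [270.51553487 222.59500623]
-0.01 [371.02224311 229.52377005] [267.71537945 229.54885565]
-0.02 [374.22466803 237.3288269 ] [264.57112853 237.35722489]
-0.03 [377.84628188 246.15554502] [261.01520399 246.18793608]
-0.04 [381.97515483 256.21857192] [256.96109225 256.25583533]
```

View pics/z5.png

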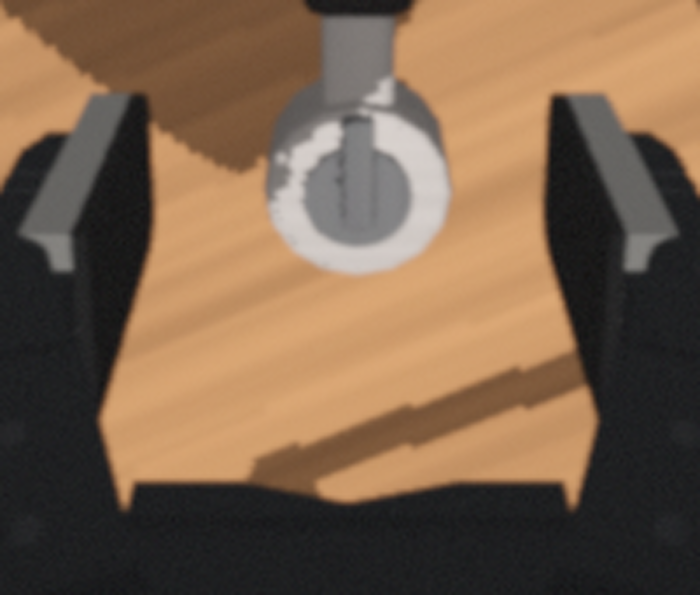

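```bash
python3 -m pendant '[[0,0,0,0,0,0],[0,0,0,0,0,0],[0,0,0,0,0,0],[0,0,0.1,0,0,0],[0,0,0.2,0,0,0],[0,0,0.28,0,0,0],[0,0,0.33,0,0,0],[0,0,0.35,0,0,0],[0,0,0.35,0,0,0]]' -0.2
python3 -c "
from h import *
go([.5145,.219,-.02],63.5)"
```

```text
time: 20.98
ee_pos: [0.5156, 0.2189, -0.0172]
eef_rot: [180.0, 0.0, 63.9]
contact_force: [0.3, 0.4, 0.0]
finger_gap: 0.0512
t 20.98 pos [ 0.5156  0.2189 -0.0172] rot [180.    0.   63.9] F [0.3 0.4 0. ] gap 0.0512
shift [-0.003 -0.007  0.019] turn [0.    0.    0.004]
```

Free of contact, as expected. Close.

```bash
python3 -m pendant '[[0,0,0.01,0,0,0],[0,0,0.01,0,0,0],[0,0,0.01,0,0,0],[0,0,0.01,0,0,0],[0,0,0.01,0,0,0]]' 1 70
python3 -c "
from h import *
go([.5145,.219,-.02],63.5)"
```

```text
time: 21.6
ee_pos: [0.5159, 0.2192, -0.0182]
eef_rot: [180.0, -0.0, 63.9]
contact_force: [-1.4, -1.1, 5.2]
finger_gap: 0.0245
t 21.6 pos [ 0.5159  0.2192 -0.0182] rot [180.   -0.   63.9] F [-1.4 -1.1  5.2] gap 0.0245
shift [-0.005 -0.008  0.012] turn [ 0.    -0.     0.004]
```

Gripped at 24.5 mm. Lift.

```bash
python3 -m pendant '[[0,0,-0.05,0,0,0],[0,0,-0.15,0,0,0],[0,0,-0.35,0,0,0],[0,0,-0.65,0,0,0],[0,0,-0.98,0,0,0],[0,0,-1,0,0,0],[0,0,-1,0,0,0]]'
python3 -c "
from h import *
go([.5145,.219,-.02],63.5);save('wrist','w12');save('scene','s12');go([.606,-.14,.13],96.4)"
python3 -c "
import cv2
a=cv2.imread('pics/s12.png'); cv2.imwrite('pics/z6.png',cv2.resize(a[70:230,270:470],None,fx=3.5,fy=3.5,interpolation=2))"
```

```text
time: 22.48
ee_pos: [0.5151, 0.2188, 0.1312]
eef_rot: [-180.0, 0.0, 63.9]
contact_force: [-0.6, 0.3, -4.2]
finger_gap: 0.0247
t 22.48 pos [0.5151 0.2188 0.1312] rot [-180.     0.    63.9] F [-0.6  0.3 -4.2] gap 0.0247
shift [-0.    -0.004  1.008] turn [-0.     0.     0.004]
t 22.57 pos [0.5144 0.2184 0.1298] rot [-1.799e+02  1.000e-01  6.390e+01] F [ 0.7 -0.4 -3.9] gap 0.0243
shift [-1.878e+00  1.598e+00  1.000e-03] turn [-0.001  0.001 -0.283]
```

View pics/w12.png

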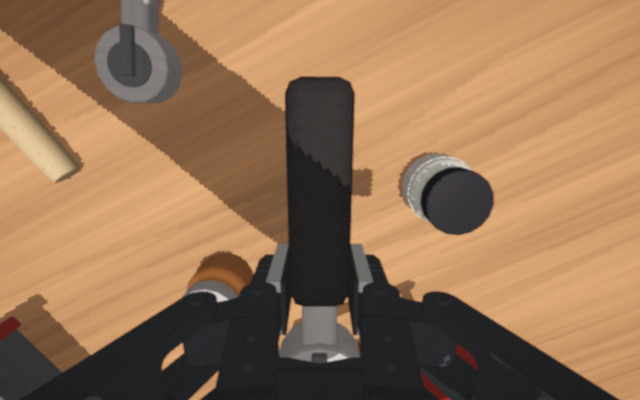

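View pics/z6.png

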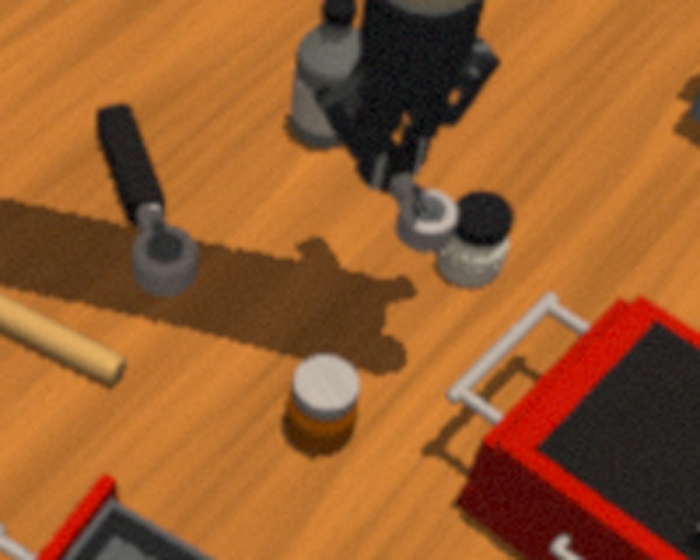

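Run:
```python
from h import *
s=robot.observe();Rm=R.from_euler('xyz',s['eef_rot'],degrees=True)
for off in [-.005,0,.005]:
  print(off,[pix('wrist',s['ee_pos']+Rm.apply((0,y+off,z)))[1].round(1) for y,z in [(-.078,-.042),(-.078,-.030),(.017,-.042)]], [pix('wrist',s['ee_pos']+Rm.apply((.013,-.078+off,z)))[0].round(1)*2-639 for z in (-.042,-.03)])
```

```text
-0.005 [np.float64(66.5), np.float64(69.8), np.float64(308.1)] [np.float64(76.0), np.float64(69.0)]
0 [np.float64(82.0), np.float64(83.9), np.float64(318.3)] [np.float64(75.0), np.float64(68.20000000000005)]
0.005 [np.float64(97.1), np.float64(97.6), np.float64(328.4)] [np.float64(74.20000000000005), np.float64(67.39999999999998)]
```

```bash
python3 -m pendant '[[-0.1,0.08,0,0,0,-0.03],[-0.28,0.24,0,0,0,-0.08],[-0.5,0.43,0,0,0,-0.14],[-0.74,0.63,0,0,0,-0.2],[-0.94,0.8,0,0,0,-0.26],[-0.98,0.84,0,0,0,-0.28],[-0.98,0.84,0,0,0,-0.28]]'
python3 -c "
from h import *
go([.608,-.14,.13],96.4)"
```

```text
time: 23.45
ee_pos: [0.5634, 0.0304, 0.1299]
eef_rot: [-179.9, 0.0, 95.9]
contact_force: [-0.7, 0.7, -3.6]
finger_gap: 0.0242
t 23.45 pos [0.5634 0.0304 0.1299] rot [-179.9    0.    95.9] F [-0.7  0.7 -3.6] gap 0.0242
shift [-1.16   0.179 -0.   ] turn [-0.001  0.    -0.004]
```

```bash
python3 -m pendant '[[-0.15,0.02,0,0,0,-0.004],[-0.4,0.06,0,0,0,-0.004],[-0.65,0.1,0,0,0,-0.004],[-0.88,0.15,0,0,0,-0.004],[-1,0.18,0,0,0,-0.004],[-1,0.18,0,0,0,-0.004]]'
python3 -m pendant '[[-0.08,0,0,0,0,0],[-0.15,0,0,0,0,0],[-0.15,0,0,0,0,0],[-0.15,0,0,0,0,0]]'
python3 -c "
from h import *
go([.608,-.14,.13],96.4);save('wrist','w13');save('scene','s13');save('top','t13')"
python3 -c "
import cv2
a=cv2.imread('pics/s13.png'); cv2.imwrite('pics/z7.png',cv2.resize(a[180:380,200:420],None,fx=3,fy=3,interpolation=2))"
```

```text
time: 24.2
ee_pos: [0.6065, -0.1151, 0.1306]
eef_rot: [-179.9, 0.0, 96.4]
contact_force: [-0.2, -0.2, -3.8]
finger_gap: 0.024
time: 24.7
ee_pos: [0.6093, -0.1368, 0.1314]
eef_rot: [180.0, -0.0, 96.5]
contact_force: [-0.5, 0.1, -4.0]
finger_gap: 0.0245
t 24.7 pos [ 0.6093 -0.1368  0.1314] rot [180.   -0.   96.5] F [-0.5  0.1 -4. ] gap 0.0245
shift [-0.02  -0.011  0.009] turn [ 0.    -0.     0.001]
```

View pics/w13.png

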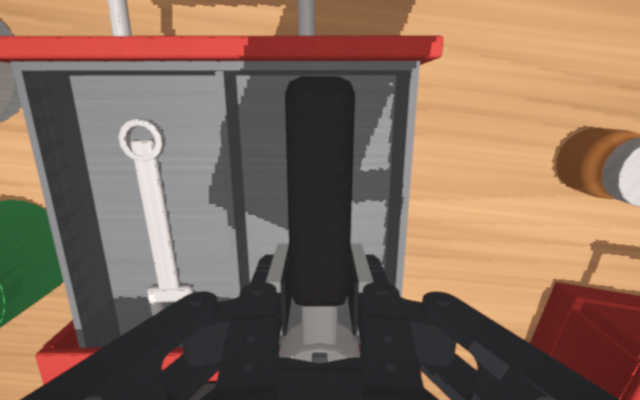

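View pics/z7.png

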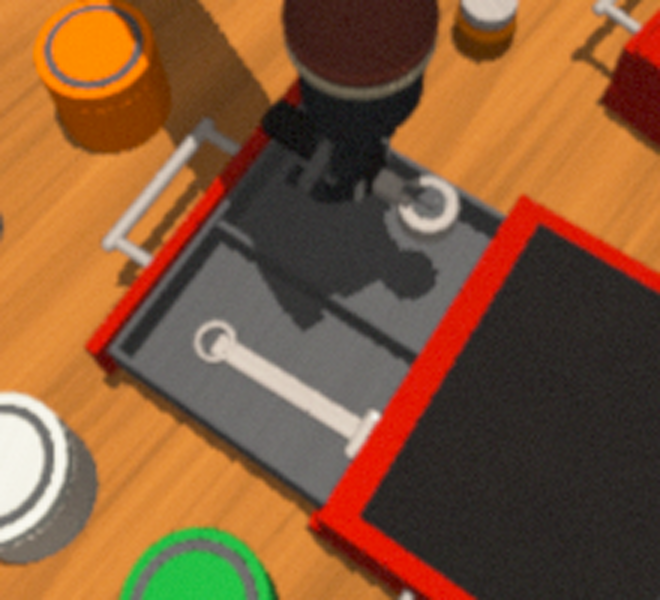

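Run:
```python
from h import *
print('front L,R floor',pt('wrist',(243,76),.039),pt('wrist',(398,76),.039))
print('floor at row 200',pt('wrist',(245,200),.039),pt('wrist',(390,200),.039))
print('scene head',pt('scene',(200+428/3,180+207/3),.165))
```

```text
front L,R floor [ 0.52656773 -0.20134993  0.039     ] [ 0.5138807  -0.09039678  0.039     ]
floor at row 200 [ 0.61947262 -0.19508571  0.039     ] [ 0.60636732 -0.08008243  0.039     ]
scene head [ 0.66406471 -0.13112424  0.165     ]
```

```bash
python3 -m pendant '[[0,0,0.06,0,0,0],[0,0,0.18,0,0,0],[0,0,0.32,0,0,0],[0,0,0.45,0,0,0],[0,0,0.56,0,0,0],[0,0,0.64,0,0,0],[0,0,0.68,0,0,0],[0,0,0.69,0,0,0]]'
python3 -m pendant '[[0,0,0.005,0,0,0],[0,0,0.01,0,0,0],[0,0,0.015,0,0,0],[0,0,0.02,0,0,0]]'
```

```text
time: 25.85
ee_pos: [0.6093, -0.1373, 0.0278]
eef_rot: [180.0, 0.0, 96.5]
contact_force: [0.1, 0.1, -3.3]
finger_gap: 0.0248
time: 26.35
ee_pos: [0.6093, -0.1372, 0.0249]
eef_rot: [180.0, 0.0, 96.5]
contact_force: [-0.7, 0.5, -3.8]
finger_gap: 0.0244
```

```bash
python3 -m pendant '[[0,0,0.005,0,0,0],[0,0,0.01,0,0,0],[0,0,0.015,0,0,0],[0,0,0.018,0,0,0],[0,0,0.018,0,0,0]]'
```

```text
time: 26.98
ee_pos: [0.6092, -0.1372, 0.0221]
eef_rot: [-180.0, 0.0, 96.5]
contact_force: [-0.5, -0.0, -3.5]
finger_gap: 0.0245
```

```bash
python3 -m pendant '[[0,0,0.004,0,0,0],[0,0,0.008,0,0,0],[0,0,0.012,0,0,0],[0,0,0.012,0,0,0]]'
```

```text
time: 27.48
ee_pos: [0.6096, -0.1372, 0.0209]
eef_rot: [180.0, -0.0, 96.5]
contact_force: [-2.1, 0.7, 4.0]
finger_gap: 0.0243
```

```bash
python3 -m pendant '[[0,0,0,0,0,0],[0,0,0,0,0,0],[0,0,0,0,0,0],[0,0,0,0,0,0]]' 0
python3 -m pendant '[[0,0,-0.1,0,0,0],[0,0,-0.3,0,0,0],[0,0,-0.6,0,0,0],[0,0,-0.9,0,0,0],[0,0,-1,0,0,0]]'
python3 -c "
from h import *
go([.608,-.14,.13],96.4);save('wrist','w14')"
```

```text
time: 27.98
ee_pos: [0.6093, -0.1372, 0.0203]
eef_rot: [-180.0, 0.0, 96.5]
contact_force: [-0.8, 0.0, 0.1]
finger_gap: 0.0428
time: 28.6
ee_pos: [0.6107, -0.1379, 0.1746]
eef_rot: [179.7, 0.1, 96.5]
contact_force: [-0.6, 0.3, 0.2]
finger_gap: 0.0428
t 28.6 pos [ 0.6107 -0.1379  0.1746] rot [1.797e+02 1.000e-01 9.650e+01] F [-0.6  0.3  0.2] gap 0.0428
shift [-0.012 -0.021  0.297] turn [0.003 0.    0.001]
```

View pics/w14.png

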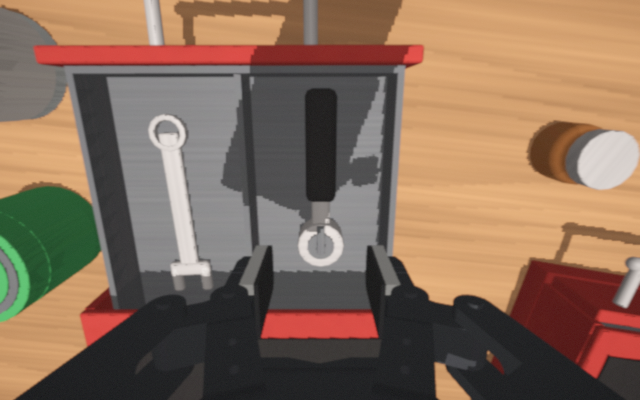

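```bash
python3 -c "
from h import *
go([.469,-.2155,.175],6.4)"
```

```text
t 28.65 pos [ 0.6109 -0.1378  0.175 ] rot [1.797e+02 1.000e-01 9.650e+01] F [1.2 0.5 1.8] gap 0.0429
shift [-0.408 -0.998 -0.005] turn [ 0.003 -0.002  0.786]
```

```bash
python3 -m pendant '[[-0.04,-0.1,0,0,0,0.09],[-0.1,-0.25,0,0,0,0.18],[-0.16,-0.4,0,0,0,0.27],[-0.22,-0.55,0,0,0,0.36],[-0.28,-0.7,0,0,0,0.45],[-0.34,-0.85,0,0,0,0.54],[-0.4,-0.95,0,0,0,0.63],[-0.41,-1,0,0,0,0.72],[-0.41,-1,0,0,0,0.785],[-0.41,-1,0,0,0,0.785],[-0.41,-1,0,0,0,0.785]]' 0.35
python3 -c "
from h import *
go([.469,-.2155,.045],6.4);save('wrist','w15')
print([(round(d['p'],2),pt('wrist',d['xy'],.077)) for d in robot.tip_of('wrist','wide_drawer_handle')])"
```

```text
time: 30.02
ee_pos: [0.467, -0.2151, 0.17]
eef_rot: [-180.0, 0.0, 6.7]
contact_force: [0.7, -0.4, 0.7]
finger_gap: 0.0279
t 30.02 pos [ 0.467  -0.2151  0.17  ] rot [-180.     0.     6.7] F [ 0.7 -0.4  0.7] gap 0.0279
shift [0.014 0.004 0.833] turn [-0.     0.     0.003]
[(0.96, array([ 0.46978172, -0.21739057,  0.077     ]))]
```

View pics/w15.png

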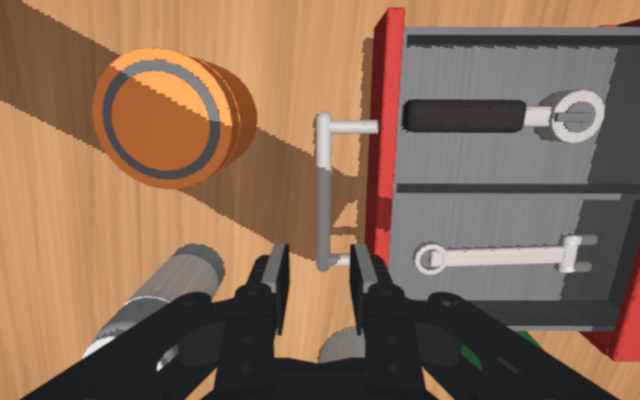

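```bash
python3 -m pendant '[[0.01,0,0.15,0,0,0],[0.014,0,0.35,0,0,0],[0.014,0,0.55,0,0,0],[0.014,0,0.7,0,0,0],[0.014,0,0.8,0,0,0],[0.014,0,0.83,0,0,0],[0.014,0,0.83,0,0,0]]'
python3 -m pendant '[[0,0,0,0,0,0],[0,0,0,0,0,0],[0,0,0,0,0,0],[0,0,0,0,0,0]]' 1 40
```

```text
time: 31.0
ee_pos: [0.4695, -0.2152, 0.0461]
eef_rot: [180.0, -0.0, 6.5]
contact_force: [0.4, 0.1, 0.3]
finger_gap: 0.0274
time: 31.5
ee_pos: [0.4702, -0.2152, 0.0467]
eef_rot: [180.0, -0.1, 6.5]
contact_force: [0.7, 0.4, 6.6]
finger_gap: 0.0104
```

Gripped. Push in slowly.

```bash
python3 -m pendant '[[0.03,0,0,0,0,0],[0.08,0,0,0,0,0],[0.15,0,0,0,0,0],[0.23,0,0,0,0,0],[0.31,0,0,0,0,0],[0.39,0,0,0,0,0],[0.47,0,0,0,0,0],[0.55,0,0,0,0,0],[0.63,0,0,0,0,0],[0.71,0,0,0,0,0],[0.79,0,0,0,0,0],[0.87,0,0,0,0,0],[0.94,0,0,0,0,0],[0.98,0,0,0,0,0],[1,0,0,0,0,0]]'
python3 -c "
from h import *
go([.6576,-.194,.046],6.4)"
```

```text
time: 33.38
ee_pos: [0.6188, -0.1981, 0.0468]
eef_rot: [180.0, -0.0, 6.5]
contact_force: [-2.1, 0.1, 8.0]
finger_gap: 0.0102
t 33.38 pos [ 0.6188 -0.1981  0.0468] rot [180.   -0.    6.5] F [-2.1  0.1  8. ] gap 0.0102
shift [0.26  0.002 0.005] turn [ 0.    -0.     0.001]
```

```bash
python3 -m pendant '[[0.04,0,0,0,0,0],[0.09,0,0,0,0,0],[0.14,0,0,0,0,0],[0.19,0,0,0,0,0],[0.23,0,0,0,0,0],[0.26,0,0,0,0,0],[0.275,0,0,0,0,0],[0.285,0,0,0,0,0],[0.29,0,0,0,0,0]]'
python3 -c "
from h import *
go([.6576,-.194,.046],6.4)"
```

```text
time: 34.5
ee_pos: [0.6588, -0.1935, 0.0467]
eef_rot: [-179.9, 0.3, 6.5]
contact_force: [-16.0, 2.8, 16.8]
finger_gap: 0.0097
t 34.5 pos [ 0.6588 -0.1935  0.0467] rot [-179.9    0.3    6.5] F [-16.    2.8  16.8] gap 0.0097
shift [-0.009  0.003  0.005] turn [-0.001  0.002  0.001]
```

```bash
python3 -m pendant '[[0,0,0,0,0,0],[-0.01,0,0,0,0,0],[-0.02,0,0,0,0,0],[-0.02,0,0,0,0,0]]' 0.35
python3 -m pendant '[[0,0,-0.15,0,0,0],[0,0,-0.4,0,0,0],[0,0,-0.7,0,0,0],[0,0,-1,0,0,0],[0,0,-1,0,0,0]]'
python3 -m pendant '[[-0.2,0,-0.2,0,0,0],[-0.5,0,-0.4,0,0,0],[-0.8,0,-0.6,0,0,0],[-0.8,0,-0.6,0,0,0],[-0.8,0,-0.6,0,0,0]]'
python3 -c "
from h import *
go([.6576,-.194,.046],6.4);save('wrist','w16');save('scene','s16');save('top','t16')
c=robot.calibration('wrist')
for l,z in [('wide_drawer_handle',.077),('wide_chest',0)]:
  for cam in ['scene','wrist','top']: print(l,cam,[(round(d['p'],2),pt(cam,d['xy'],z)) for d in robot.tip_of(cam,l)])
print([(round(d['p'],2),pt('scene',d['xy'],.05)) for d in robot.tip_of('scene','tin')])
for l in ['jar_a','spray','oil']: print(l,[(round(d['p'],2),pt('scene',d['xy'],0)) for d in robot.tip_of('scene',l)])
"
```

```text
time: 35.0
ee_pos: [0.6584, -0.1933, 0.0458]
eef_rot: [180.0, 0.0, 6.5]
contact_force: [0.5, 0.2, -0.1]
finger_gap: 0.0282
time: 35.62
ee_pos: [0.6605, -0.1947, 0.2019]
eef_rot: [179.8, -0.4, 6.5]
contact_force: [0.0, -0.3, 0.5]
finger_gap: 0.0274
time: 36.25
ee_pos: [0.5395, -0.2064, 0.286]
eef_rot: [-180.0, -0.1, 6.6]
contact_force: [0.7, 0.1, -0.4]
finger_gap: 0.0276
t 36.25 pos [ 0.5395 -0.2064  0.286 ] rot [-1.8e+02 -1.0e-01  6.6e+00] F [ 0.7  0.1 -0.4] gap 0.0276
shift [0.79  0.01  1.601] turn [-0.    -0.     0.001]
wide_drawer_handle scene [(0.81, array([ 0.65570769, -0.19199899,  0.077     ]))]
wide_drawer_handle wrist [(0.65, array([ 0.65708159, -0.19579627,  0.077     ]))]
wide_drawer_handle top [(0.73, array([ 0.66616032, -0.18995779,  0.077     ]))]
wide_chest scene [(0.6, array([ 0.70092497, -0.18965571,  0.        ])), (0.22, array([ 0.64755331, -0.1766383 ,  0.        ]))]
wide_chest wrist [(0.71, array([ 0.6965396 , -0.18946427,  0.        ]))]
wide_chest top [(0.5, array([ 0.54416944, -0.44702299,  0.        ]))]
[(0.74, array([ 0.34551911, -0.17439216,  0.05      ])), (0.57, array([ 0.54351112, -0.42508811,  0.05      ])), (0.56, array([ 0.70718557, -0.40656542,  0.05      ]))]
jar_a [(0.93, array([0.56853027, 0.08767316, 0.        ])), (0.7, array([0.55968976, 0.30542479, 0.        ]))]
spray [(0.84, array([ 0.35520351, -0.33069095,  0.        ]))]
oil [(0.33, array([0.68533535, 0.19197954, 0.        ]))]
```

View pics/w16.png

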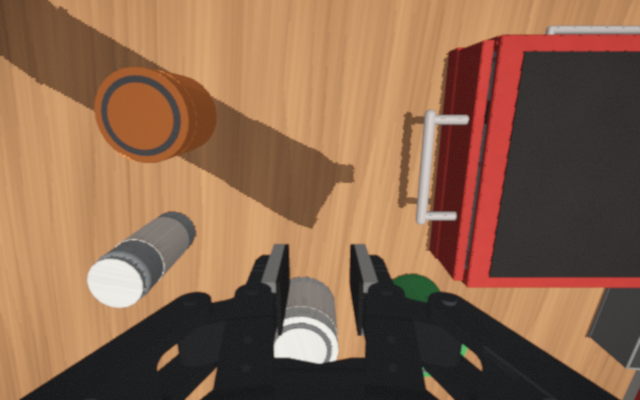

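View pics/s16.png

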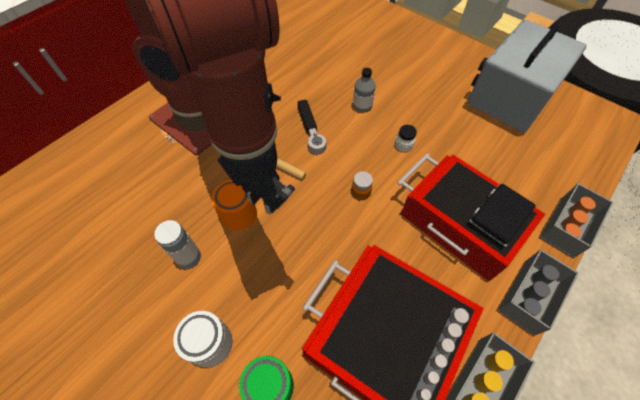

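```bash
python3 -c "
from h import *
print(robot.finish_job())"
```

```text
the job is handed in; nothing more can be done
None
```

The ratchet is in the wide drawer's empty lane, the drawer is pushed shut, and the job was handed in at about 36 s. `finish_job` gives no verdict, so the result rests on my own checks below.

**What I did**
- I slid the metal tin about 175 mm to the side. It stayed upright and ended about 225 mm off the wide chest's middle line; 190 mm was needed.
- I pulled the wide drawer to its stop, where the force rose to 19 N with no more travel.
- I lowered the ratchet until it touched the lane floor, a force change of about 8 N. It lay flat, roughly 90 mm from the lane's front wall and close to the middle of its width.
- I pushed the drawer shut until it stopped at 16 N, let go of the handle and moved the arm clear.

**Last checks**
- The handle travelled about 190 mm between the two stops, which is the drawer's full range.
- In the last scene picture the tin stands upright, the narrow drawer looks shut, and the jars, can and bottle look unmoved.
- The tool reads almost no outside force (under 1 N).

**What failed or disagreed**
- My first grasp of the ratchet closed above it. The fingertips appear to sit about 27 mm behind the reported tool point, so I went lower and the second grasp held.
- For the same reason, the first pull held only the upper part of the handle bar, but it did not slip.
- In the last pictures the networks found neither the bottle nor, from the top camera, the wide chest. The top camera also put the handle about 9 mm deeper than the other two cameras.
- The ratchet cannot be seen with the drawer shut. I last saw it just before pushing the drawer in.

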